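Build the second tier on the furnace load plate

ROBOT

A 6-joint arm with a two-finger parallel gripper is mounted at the origin on the work surface. World frame = base frame: x ahead of the robot, y to its left, z up, the work surface at z = 0. Lengths are in m, angles in rad, forces in N, time in s.
With the tool pointing down it reaches from about 0.35 to 0.975 m from the base axis. Payload 7.1 kg.
Tool frame: the origin (TCP) lies midway between the tips of the shut fingers; the grasp point (between the pads) lies 19 mm behind it; z points along the fingers, x is the direction in which the jaws open and shut, and the axes are right-handed (so a half turn about z gives the same grasp; the last joint's range is limited). The gripper opens to 88 mm and grips with 3 to 60 N. Pads are 20 mm wide; open, the fingers measure 115 mm over their backs; the gripper's body (75 mm by 178 mm) begins 61 mm behind the grasp point.
Start: joints at [1.302, 0.423, 1.63, -0, 1.089, -0.019], TCP at [0.154, 0.606, 0.223] pointing down, gripper open.
Joint ranges: [-3, 3], [-0.9, 2.11], [0.09, 2.58], [-1.31, 4.45], [0.11, 2.69], [-2.54, 2.54]. Speed limits (rad/s): [2.39, 2.39, 3.01, 3.14, 3.14, 3.14].

INTERFACE

Orientations are given as a unit quaternion [w, x, y, z].
In Python, from station import move_pose, movel, movej, command_gripper, wait, inverse_kinematics, read_camera, camera_info, MotionError, job_done, get_time, get_joint_pos, get_qvel, get_effort, get_tcp_pos, get_ee_rot, get_ft_force, get_ft_torque, get_grip_width gives the robot as it stands. Calls block until the motion is done:
- move_pose(position, orientation): joint-space move of the TCP to a pose.
- movel(position, frame=None, v=0.15, until_force=None): straight line of the TCP; frame=None keeps the orientation; v is the mean speed in m/s. With until_force (N) it stops when the force on the tool has changed by that much, and returns True; else False.
- movej(angles): joint-space move.
- command_gripper(opening): opening from 0.0 (shut) to 1.0 (fully open); the grip force is fixed at half the most; returns when the fingers have stopped.
- wait(seconds).
- inverse_kinematics(position, orientation): joint angles nearest the present ones, or None.
- read_camera(name): name is "side" or "top" or "wrist"; returns the picture (400x640x3 uint8, red, green, blue); there is no depth.
- camera_info(name): a dict with "intrinsics" (3x3 intrinsics, pixels), "T" (4x4, takes a point from camera to world coordinates); the wrist camera has in their place "tool_from_camera" (4x4, takes a point from camera to tool coordinates, whose origin is the TCP and whose axes are the tool frame's). Camera axes: x right, y up, looking along -z (the intrinsics and any distortion apply to the point x, -y, -z); pixel columns grow to the right and rows downward; lengths in m; the calibration is good to about 2 mm. A picture is of the moment at which its call begins: read the wrist's pose just before it. camera_info takes no time and is no camera call.
A pose or a line that the arm cannot do raises MotionError and nothing moves.
- job_done(): hands the job in, once; it reports no verdict.
Readings, each from a call of its own:
- get_time(): time.
- get_joint_pos(): joint angles.
- get_qvel(): joint speeds.
- get_effort(): joint torques, N m.
- get_tcp_pos(): TCP position.
- get_ee_rot(): TCP orientation.
- get_ft_force(): force on the tool from outside, world axes, zero at the start.
- get_ft_torque(): the same for the moment, N m.
- get_grip_width(): opening from 0.0 (shut) to 1.0 (fully open).
Only numpy, scipy, OpenCV 4.12 (cv2) and the standard library are available. Lean on these libraries where they do the work, as an engineer would, in place of code of your own. Each camera call takes 0.05 s, during which the arm holds its last target. There are 200 camera calls.

TASK

A dish already stands on the furnace's load plate; build a second tier over it. Stand the two tall props on the plate, one to the left and one to the right of the dish and square to the plate, and lay the batt across them, in line with the plate's long side, with a prop under each end and the dish under its middle; then stand the crucible on the middle of the batt and see that its lid sits centred on it. The ceramic chips, so set every piece down gently, and leave the dish, the short prop and the hand tools where they are.

Things in the scene. Friction and masses are not known exactly. Their poses are not given: they have to be found in the camera images.
- plate: The furnace's load plate, fixed: a dark brown-grey ceramic slab 160 (x) x 260 (y) mm on flat steel bars, top face 12 mm above the bench, a low wire handle on its -x long side (49 mm out, under 10 mm high). Origin: centre of its underside, at bench height; y along its long side, z up. It lies to the robot's left or right, turned up to 0.35 rad.
- dish: Shallow round white porcelain dish with a grey specimen in it, 56 mm across the rim and 24 mm high, standing loose near the middle of the load plate (up to 15 mm off in each direction). Origin: centre of its underside. z up, x and y as those of the plate at the start. Not to be moved.
- tall_prop_a: One of two alike tall kiln props: a buff ceramic block 60 (x) x 24 (y) mm and 50 mm high, about 145 g, upright. Origin: centre of its underside; z up. Starts on the light grey board, whose top is 6 mm above the bench.
- tall_prop_b: The other tall kiln prop, 60 (x) x 24 (y) x 50 mm high, as tall_prop_a; the two may change places. Origin: centre of its underside; z up.
- batt: The batt (kiln shelf): a flat buff ceramic slab 60 (x) x 190 (y) x 10 mm thick, about 230 g, lying flat on the light grey board. Origin: centre of its underside; y along its length, z up. Can be gripped across its 60 mm width.
- crucible: White porcelain crucible, a tapered open cup 55 mm high, 52 mm across the rim and 36 mm across the base, wall 3 mm, about 100 g, upright on the light grey board. Origin: centre of its underside; z up (axis).
- lid: The crucible's lid: a white porcelain disc 62 mm across and 5 mm thick, flat underneath, with an upright round knob of 13 mm diameter and 17 mm height in the centre of its top (top of knob 22 mm above the underside), about 45 g. Starts knob up on the light grey board. Origin: centre of its underside; z up.
- short_prop: Bystander: a short kiln prop, a buff block 60 (x) x 24 (y) mm like the tall ones but only 18 mm high (lower than the dish), lying among the stock on the light grey board. Origin: centre of its underside.
- gas_lighter: Bystander: a teal gas lighter with a steel tube, about 213 mm long, 26 mm wide and 24 mm high, lying on the bench crosswise on the far side of the work. Origin: on its axis, 7 mm inside the handle at its tube end, at bench height.
- screwdriver: Bystander: a red-handled screwdriver about 200 mm long lying on the bench crosswise on the far side of the work. Origin: on the underside of its middle.

How it is judged:
On the way, in this order (a step that is already met when the one before it is completed fails the run):
1. both tall props stand upright on the load plate, one on each side of the dish along the plate's length ((((y of tall_prop_a in the frame of dish between 0.045 and 0.102 m and x of tall_prop_a in the frame of dish between -0.025 and 0.025 m and angle between the x axis of tall_prop_a and the x axis of plate, either way round below 0.25 rad and z of tall_prop_a in the frame of plate between 0.009 and 0.015 m and angle between tall_prop_a's own z axis and vertical below 0.08 rad) and (y of tall_prop_b in the frame of dish between -0.102 and -0.045 m and x of tall_prop_b in the frame of dish between -0.025 and 0.025 m and angle between the x axis of tall_prop_b and the x axis of plate, either way round below 0.25 rad and z of tall_prop_b in the frame of plate between 0.009 and 0.015 m and angle between tall_prop_b's own z axis and vertical below 0.08 rad)) or ((y of tall_prop_b in the frame of dish between 0.045 and 0.102 m and x of tall_prop_b in the frame of dish between -0.025 and 0.025 m and angle between the x axis of tall_prop_b and the x axis of plate, either way round below 0.25 rad and z of tall_prop_b in the frame of plate between 0.009 and 0.015 m and angle between tall_prop_b's own z axis and vertical below 0.08 rad) and (y of tall_prop_a in the frame of dish between -0.102 and -0.045 m and x of tall_prop_a in the frame of dish between -0.025 and 0.025 m and angle between the x axis of tall_prop_a and the x axis of plate, either way round below 0.25 rad and z of tall_prop_a in the frame of plate between 0.009 and 0.015 m and angle between tall_prop_a's own z axis and vertical below 0.08 rad)))), for 0.2 s.
2. the batt lies level across both props, over the dish and in line with the plate (z of batt in the frame of plate between 0.059 and 0.065 m and angle between batt's own z axis and vertical below 0.06 rad and horizontal distance between batt and dish below 0.015 m and angle between the y axis of batt and the y axis of plate, either way round below 0.17 rad and (((y of tall_prop_a in the frame of batt between 0.055 and 0.092 m and x of tall_prop_a in the frame of batt between -0.015 and 0.015 m and angle between the x axis of tall_prop_a and the x axis of plate, either way round below 0.25 rad and z of tall_prop_a in the frame of plate between 0.009 and 0.015 m and angle between tall_prop_a's own z axis and vertical below 0.08 rad) and (y of tall_prop_b in the frame of batt between -0.092 and -0.055 m and x of tall_prop_b in the frame of batt between -0.015 and 0.015 m and angle between the x axis of tall_prop_b and the x axis of plate, either way round below 0.25 rad and z of tall_prop_b in the frame of plate between 0.009 and 0.015 m and angle between tall_prop_b's own z axis and vertical below 0.08 rad)) or ((y of tall_prop_b in the frame of batt between 0.055 and 0.092 m and x of tall_prop_b in the frame of batt between -0.015 and 0.015 m and angle between the x axis of tall_prop_b and the x axis of plate, either way round below 0.25 rad and z of tall_prop_b in the frame of plate between 0.009 and 0.015 m and angle between tall_prop_b's own z axis and vertical below 0.08 rad) and (y of tall_prop_a in the frame of batt between -0.092 and -0.055 m and x of tall_prop_a in the frame of batt between -0.015 and 0.015 m and angle between the x axis of tall_prop_a and the x axis of plate, either way round below 0.25 rad and z of tall_prop_a in the frame of plate between 0.009 and 0.015 m and angle between tall_prop_a's own z axis and vertical below 0.08 rad)))), for 0.2 s.
3. the crucible stands on the middle of the batt with its lid on (z of crucible in the frame of batt between 0.007 and 0.013 m and angle between crucible's own z axis and vertical below 0.06 rad and horizontal distance between crucible and batt below 0.013 m and z of lid in the frame of crucible between 0.052 and 0.058 m and angle between lid's own z axis and vertical below 0.07 rad and horizontal distance between lid and crucible below 0.008 m), for 0.2 s.
At the end, for the whole second after the job is handed in: Tall props upright on plate, 55-92 mm either way along batt from its middle, 15 mm off its line, square to 0.25 rad; batt level on them, middle within 15 mm of dish, 0.17 rad of plate's long side; crucible upright within 13 mm of batt's middle; lid flat on it, 8 mm; all released, at rest (all of step 2 and all of step 3 and linear speed of each of tall_prop_a, tall_prop_b, batt, crucible, lid below 0.02 m/s); the robot touches nothing.
It fails at once if the dish is pushed more than 12 mm or tipped (distance of dish from where it was at the start of the episode above 0.012 m or angle between dish's own z axis and vertical above 0.3 rad).
It fails at once if the short prop, the gas lighter or the screwdriver is moved more than 25 mm (distance of any of short_prop, gas_lighter, screwdriver from where it was at the start of the episode above 0.025 m).
It fails at once if a piece is dropped: it falls free of the fingers at over 0.5 m/s, as from more than 13 mm ((linear speed of tall_prop_a above 0.5 m/s and contact force between the fingers and tall_prop_a below 0.05 N) or (linear speed of tall_prop_b above 0.5 m/s and contact force between the fingers and tall_prop_b below 0.05 N) or (linear speed of batt above 0.5 m/s and contact force between the fingers and batt below 0.05 N) or (linear speed of crucible above 0.5 m/s and contact force between the fingers and crucible below 0.05 N) or (linear speed of lid above 0.5 m/s and contact force between the fingers and lid below 0.05 N)).
It fails at once if a piece is pressed onto the one beneath it with more than 50 N (contact force between any of tall_prop_a, tall_prop_b and plate above 50 N or contact force between batt and tall_prop_a above 50 N or contact force between batt and tall_prop_b above 50 N or contact force between crucible and batt above 50 N or contact force between lid and crucible above 50 N).
It also fails if it takes over 134 s, if anything falls off the work surface, if the arm or the gripper's body presses on something with over 40 N, if the wrist force passes 120 N, or if a joint passes its speed limit or range.

## Working session

There is one attempt and no reset: what is moved stays moved. The work goes in short steps, each a Python script; the robot and the scene stay as the last script left them, time stands still between calls to the robot, and variables do not carry over. Pictures are saved under pics/ and viewed, about 12 in all and at most 16, crops included, and the job is handed in when it is done.

```bash
ls; mkdir -p pics
python3 - <<'E'
from station import *
import cv2,numpy as np
np.set_printoptions(precision=4,suppress=True)
for n in("top","side","wrist"):
    im=read_camera(n); cv2.imwrite(f"pics/{n}0.png",im[:,:,::-1]); 
    i=camera_info(n); print(n,i)
print(get_time(),get_tcp_pos(),get_ee_rot())
E
```

```text
pics
top {'intrinsics': array([[396.5347,   0.    , 325.5682],
       [  0.    , 396.5347, 195.5521],
       [  0.    ,   0.    ,   1.    ]]), 'T': array([[ 0.0038,  0.9986, -0.0522,  0.5519],
       [-1.    ,  0.0039,  0.0017,  0.0084],
       [ 0.0019,  0.0522,  0.9986,  0.9578],
       [ 0.    ,  0.    ,  0.    ,  1.    ]])}
side {'intrinsics': array([[484.9474,   0.    , 319.9571],
       [  0.    , 484.9474, 193.7774],
       [  0.    ,   0.    ,   1.    ]]), 'T': array([[ 0.9754,  0.1439, -0.1672,  0.4247],
       [-0.2205,  0.6625, -0.7158, -0.8895],
       [ 0.0078,  0.7351,  0.678 ,  0.895 ],
       [ 0.    ,  0.    ,  0.    ,  1.    ]])}
wrist {'intrinsics': array([[332.9538,   0.    , 321.1251],
       [  0.    , 332.9538, 199.0762],
       [  0.    ,   0.    ,   1.    ]]), 'tool_from_camera': array([[ 1.    ,  0.0006, -0.0005, -0.    ],
       [ 0.0004, -0.9526, -0.3042, -0.0835],
       [-0.0007,  0.3042, -0.9526, -0.1626],
       [ 0.    ,  0.    ,  0.    ,  1.    ]])}
0.15 [0.1544 0.6052 0.2221] [ 0.0003  0.7897  0.6135 -0.0005]
```

View pics/top0.png

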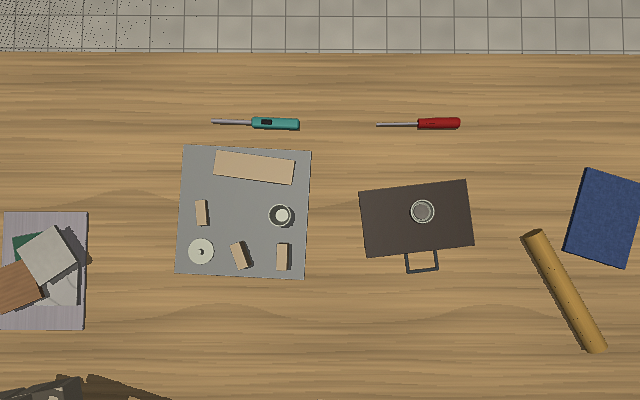

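View pics/side0.png

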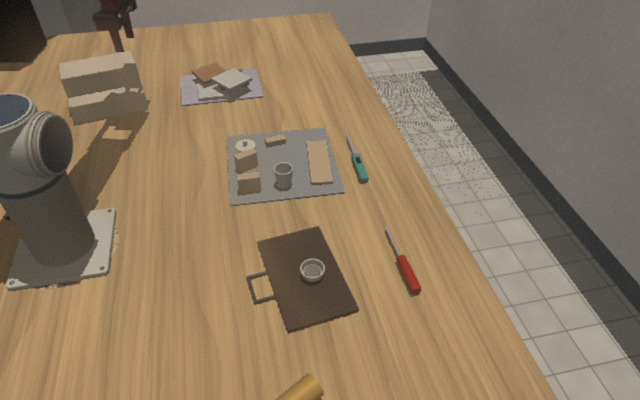

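Top view: tall props at (239,256) and (283,256), short prop (201,212), batt (254,167), crucible (281,215), lid (201,251), dish (422,211), and the plate centred near (417,218) with its handle toward the robot. The side view agrees: the short prop is the low block at (275,140). Next I'll take closer wrist views of both areas.

```bash
cat > h.py <<'E'
from station import *
import cv2,numpy as np
from scipy.spatial.transform import Rotation as Ro
np.set_printoptions(precision=4,suppress=True)
def q(yaw): return [0,float(np.cos(yaw/2)),float(np.sin(yaw/2)),0]
def wT():
    p=get_tcp_pos();w=get_ee_rot();T=np.eye(4);T[:3,:3]=Ro.from_quat([w[1],w[2],w[3],w[0]]).as_matrix();T[:3,3]=p
    return T@camera_info("wrist")["tool_from_camera"]
def snap(n,f,crop=None,k=1.25):
    T=wT() if n=="wrist" else camera_info(n)["T"]
    im=read_camera(n); np.save(f"pics/{f}.npy",T); cv2.imwrite(f"pics/{f}_raw.png",im[:,:,::-1])
    if crop: x0,y0,x1,y1=crop; im=im[y0:y1,x0:x1]
    cv2.imwrite(f"pics/{f}.png",cv2.resize(im,None,fx=k,fy=k,interpolation=cv2.INTER_CUBIC)[:,:,::-1])
def px(T,n,uv,z):
    K=np.array(camera_info(n)["intrinsics"]);u,v=uv
    d=np.array([(u-K[0,2])/K[0,0],-(v-K[1,2])/K[1,1],-1]);d=T[:3,:3]@d
    return T[:3,3]+d*(z-T[2,3])/d[2]
E
python3 - <<'E'
from h import *
y=np.pi/2
move_pose([0.42,0.21,0.27],q(y)); snap("wrist","w1"); print(get_time(),get_tcp_pos(),get_joint_pos())
move_pose([0.42,-0.21,0.27],q(y)); snap("wrist","w2"); print(get_time(),get_tcp_pos(),get_joint_pos())
E
```

```text
1.95 [0.4199 0.2107 0.2699] [ 0.4396  0.132   1.9146  0.0001  1.095  -1.1321]
3.55 [ 0.4204 -0.2092  0.27  ] [-0.4872  0.1315  1.9151  0.0002  1.095  -2.0594]
```

View pics/w1.png

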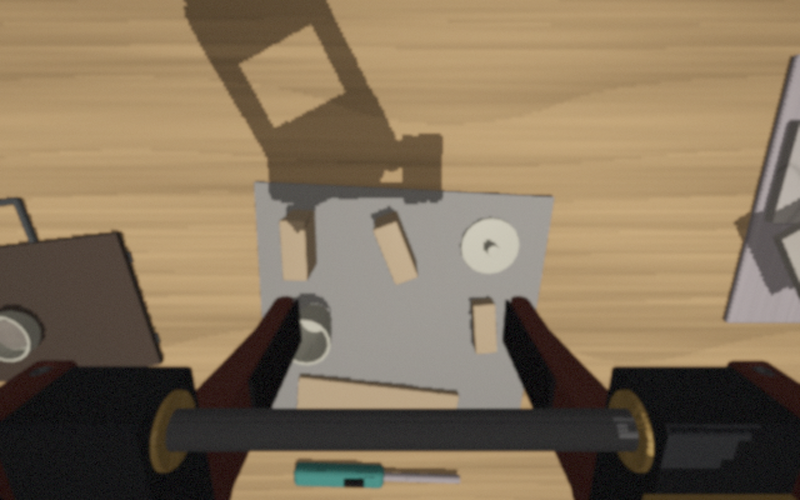

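View pics/w2.png

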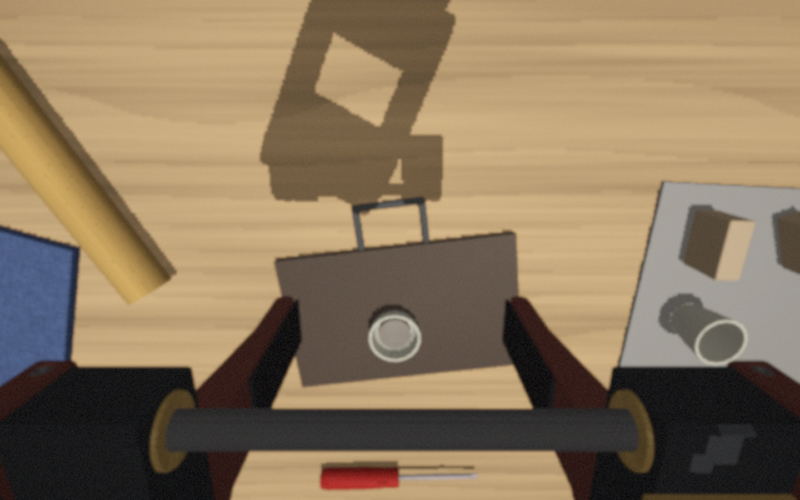

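w1 shows the tall props at (295,250) and (395,247), the lid at (490,246) and the crucible rim at (310,342). w2 shows the dish rim at (395,337) and plate corners at (276,259), (515,233) and (304,385). I'll enlarge crops for precise pixels.

Run:
```python
import cv2
def c(f,o,x0,y0,x1,y1,k):
    im=cv2.imread(f)[y0:y1,x0:x1]; im=cv2.resize(im,None,fx=k,fy=k,interpolation=cv2.INTER_CUBIC)
    for i in range((x1-x0)//20+1): cv2.putText(im,str(x0+20*i),(int((20*i+.5)*k),10),0,.35,(0,0,255)); cv2.line(im,(int((20*i+.5)*k),12),(int((20*i+.5)*k),18),(0,0,255))
    for i in range((y1-y0)//20+1): cv2.putText(im,str(y0+20*i),(0,int((20*i+.5)*k)),0,.35,(0,0,255)); cv2.line(im,(24,int((20*i+.5)*k)),(30,int((20*i+.5)*k)),(0,0,255))
    cv2.imwrite(o,im)
c("pics/top0.png","pics/c1.png",180,140,320,280,4)
c("pics/w1_raw.png","pics/c2.png",210,150,430,300,3.6)
c("pics/w2_raw.png","pics/c3.png",210,170,430,320,3.6)
```

```text
(no output)
```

View pics/c1.png

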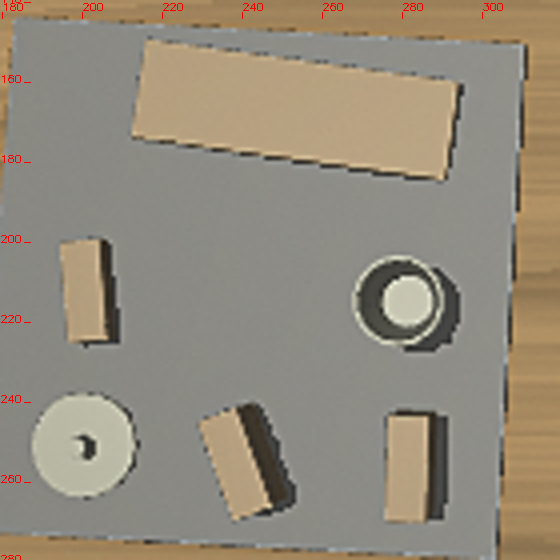

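View pics/c2.png

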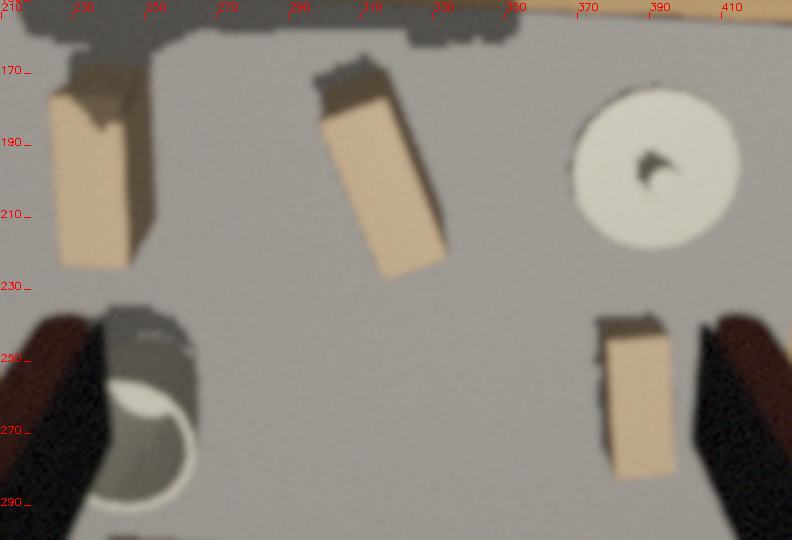

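View pics/c3.png

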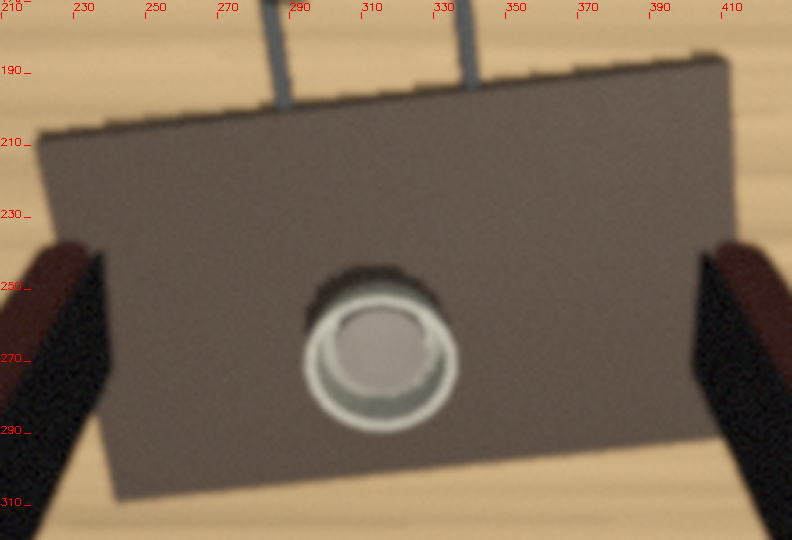

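Run:
```python
from h import *
Tt=camera_info("top")["T"];T1=np.load("pics/w1.npy");T2=np.load("pics/w2.npy")
def go(nm,T,n,x0,y0,k,pts,z):
    P=np.array([px(T,n,(x0+a/k-.4,y0+b/k-.4),z)[:2] for a,b in pts])
    s=nm+" c=%s"%P.mean(0)
    if len(P)==4: 
        e=np.roll(P,-1,0)-P; s+=" sides %s ang %s"%(np.linalg.norm(e,axis=1),np.arctan2(e[:,1],e[:,0])%np.pi)
    print(s); return P
go("A w",T1,"wrist",210,150,3.6,[(50,95),(124,95),(131,268),(62,268)],.056)
go("A t",Tt,"top",180,140,4,[(388,415),(430,417),(427,521),(385,520)],.056)
go("B w",T1,"wrist",210,150,3.6,[(320,122),(388,97),(447,256),(388,279)],.056)
go("B t",Tt,"top",180,140,4,[(200,421),(240,406),(273,508),(236,520)],.056)
go("lid w",T1,"wrist",210,150,3.6,[(656,168)],.011)
go("lid t",Tt,"top",180,140,4,[(84,445)],.011)
go("cru w",T1,"wrist",210,150,3.6,[(127,444)],.061)
go("cru t",Tt,"top",180,140,4,[(400,301)],.061)
go("batt t",Tt,"top",180,140,4,[(147,38),(461,84),(444,181),(133,136)],.016)
P=go("plate w",T2,"wrist",210,170,3.6,[(38,135),(727,60),(735,235),(117,500)],.012)
a,b,d=P[0],P[1],P[3];print("plate:",np.linalg.norm(b-a),np.linalg.norm(d-a),(b+d)/2,"long dir",np.arctan2(*(b-a)[::-1]),"short dir",np.arctan2(*(d-a)[::-1]))
go("plate t",Tt,"top",0,0,1,[(358.5,192),(466,179.5),(474.5,245.5),(366.5,258)],.012)
go("dish w",T2,"wrist",210,170,3.6,[(381,362)],.036)
go("dish t",Tt,"top",0,0,1,[(422.5,211.5)],.036)
```

```text
A w c=[0.4586 0.1084] sides [0.0239 0.0601 0.0233 0.06  ] ang [1.5708 3.1106 1.5707 3.12  ]
A t c=[0.4605 0.1059] sides [0.0238 0.0583 0.0237 0.0589] ang [1.5272 3.1215 1.5508 3.1232]
B w c=[0.461  0.2057] sides [0.0236 0.0584 0.0216 0.0592] ang [1.9316 0.3436 1.9683 0.3789]
B t c=[0.4627 0.2021] sides [0.024  0.0604 0.0218 0.0593] ang [1.9333 0.3282 1.8868 0.3652]
lid w c=[0.4672 0.3044]
lid t c=[0.4689 0.3027]
cru w c=[0.5529 0.1146]
cru t c=[0.5548 0.1105]
batt t c=[0.6687 0.1787] sides [0.1899 0.0589 0.1874 0.0593] ang [1.4286 2.9769 1.4308 3.0188]
plate w c=[ 0.525  -0.2107] sides [0.255  0.0698 0.2715 0.1599] ang [1.6845 0.1265 2.0228 0.1122]
plate: 0.25501017097873613 0.15990483364998415 [ 0.5474 -0.2084] long dir 1.6845120774035371 short dir 0.11222862192298666
plate t c=[ 0.5482 -0.2089] sides [0.2594 0.1582 0.2583 0.1577] ang [1.6907 0.1134 1.6888 0.12  ]
dish w c=[ 0.5636 -0.2168]
dish t c=[ 0.5648 -0.2177]
```

The two cameras agree to within 2–4 mm and the sizes match. Plate yaw is about 0.117 and the dish is at (0.564, -0.217). Next I'll place both props.

```bash
cat >> h.py <<'E'
D=np.array([.564,-.217]);PY=.117;L=np.array([-np.sin(PY),np.cos(PY)])
def grasp(xy,z,yaw,opn,w,hi=.15,lift=.17):
    command_gripper(opn); move_pose([*xy,hi],q(yaw)); movel([*xy,z],v=.1); command_gripper(0.0)
    g=get_grip_width()*88; print("grip mm",g,"t",get_time())
    assert abs(g-w)<4,g
    movel([*xy,lift],v=.12)
def place(xy,z,yaw,opn,hi=.17,f=4,drop=.004):
    move_pose([*xy,hi],q(yaw)); movel([*xy,z+.006],v=.12); wait(.2)
    hit=movel([*xy,z-drop],v=.015,until_force=f)
    print("hit",hit,"z err mm",(get_tcp_pos()[2]-z)*1e3,"tcp",get_tcp_pos(),"F",get_ft_force())
    command_gripper(opn); p=get_tcp_pos(); movel([*xy,hi],v=.1); print("grip",get_grip_width()*88,"t",get_time())
E
python3 - <<'E'
from h import *
Y=PY+np.pi/2
grasp([.4595,.107],.026,-.02+np.pi/2,.65,24)
place(D+.074*L,.032,Y,.45)
grasp([.4618,.204],.026,.353+np.pi/2,.65,24)
place(D-.074*L,.032,Y,.45)
move_pose([.42,-.21,.27],q(np.pi/2)); snap("wrist","w3",(210,170,430,320),3.6); print(get_time())
E
```

```text
grip mm 23.923940709060485 t 7.5083
hit True z err mm 0.03902626634512407 tcp [ 0.5554 -0.1435  0.032 ] F [-0.2458  0.3615  4.9578]
grip 39.58719300476179 t 13.825
grip mm 23.61545280442651 t 17.6833
hit True z err mm 0.04439794884295023 tcp [ 0.5726 -0.2904  0.032 ] F [-1.2344 -0.7761  2.8267]
grip 39.488039015834474 t 24.8
25.6667
```

View pics/w3.png

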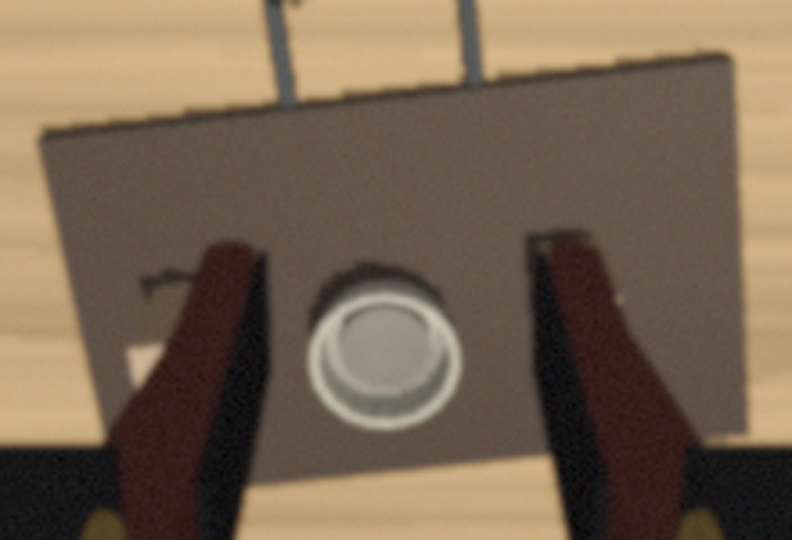

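The dish has not moved, but the fingers hide the props. I'll take a top-camera check from the batt hover pose.

Run:
```python
from h import *
command_gripper(1.0)
move_pose([.6687,.1787,.15],q(-.141)); snap("top","t1",(340,160,500,280),5); print(get_time())
```

```text
28.6917
```

View pics/t1.png

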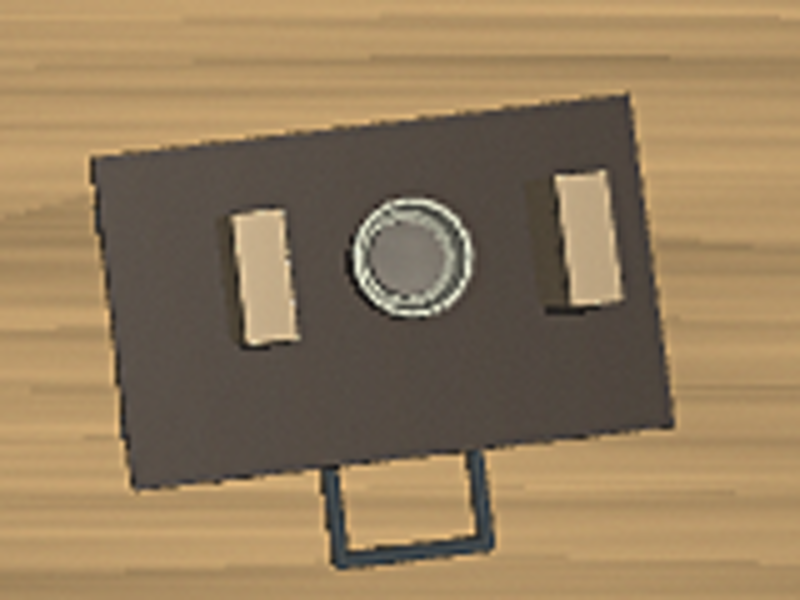

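The props stand upright at crop pixels (264,277) and (589,238), on either side of the dish at (412,257). Now I'll place the batt.

Run:
```python
from h import *
T=np.load("pics/t1.npy")
f=lambda a,b,z:px(T,"top",(340+a/5-.4,160+b/5-.4),z)[:2]
l=f(264,277,.062);r=f(589,238,.062);d=f(412,257,.036)
X=np.array([np.cos(PY),np.sin(PY)])
for p in(l,r):print(p,"rel dish along",(p-d)@L,"across",(p-d)@X)
m=(l+r)/2;print("mid-dish",(m-d)@L,(m-d)@X)
c=[.6687,.1787]
grasp(c,.008,-.141,1.0,60,lift=.2)
print(get_ft_force(),get_ft_torque())
```

```text
[ 0.5554 -0.1441] rel dish along 0.0739165878681981 across -0.0010293258050365296
[ 0.5736 -0.2912] rel dish along -0.0742417250546682 across -0.000145325778045086
mid-dish -0.0001625685932350499 -0.0005873257915408082
grip mm 59.80456059973231 t 31.275
[ 0.1177 -0.4292 -2.0261] [-0.0633  0.0746 -0.0012]
```

Run:
```python
from h import *
place(D,.064,PY,1.0,hi=.2,f=3)
move_pose([.45,.05,.25],q(np.pi/2))
snap("top","t2"); snap("side","s2"); print(get_time())
a=cv2.imread("pics/t2_raw.png")[150:280,340:500];b=cv2.imread("pics/s2_raw.png")[200:340,230:380]
a=cv2.resize(a,None,fx=3,fy=3,interpolation=2);b=cv2.resize(b,(int(150*390/140),390),interpolation=2)
b=b[:,:310];cv2.imwrite("pics/m2.png",np.hstack([a,b]))
```

```text
hit True z err mm 0.02623242538388193 tcp [ 0.5641 -0.217   0.064 ] F [0.0559 0.2173 4.8217]
grip 87.98658372367476 t 38.5917
39.825
```

View pics/m2.png

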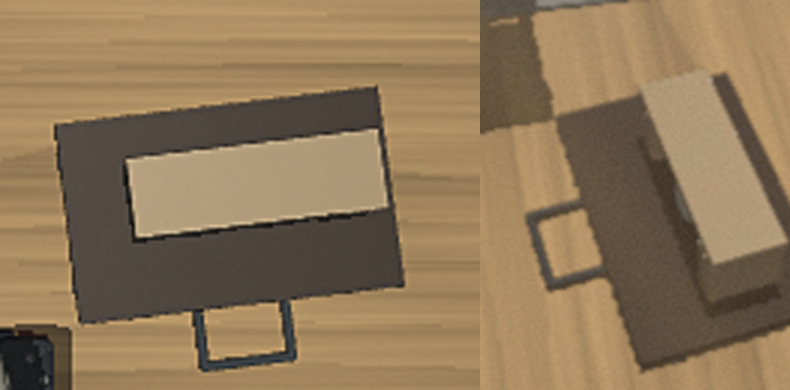

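The batt lies across both props with the dish under it. Its top-face corners are at (126,157), (379,129), (388,208) and (135,238) in the mosaic. Next I'll place the crucible.

Run:
```python
from h import *
T=np.load("pics/t2.npy")
P=np.array([px(T,"top",(340+a/3-.4,150+b/3-.4),.072)[:2] for a,b in [(126,157),(379,129),(388,208),(135,238)]])
B=P.mean(0);e=P[0]-P[1];print("batt",B,"len",np.linalg.norm(e),"y ang",np.arctan2(e[1],e[0]),"from dish",B-D)
assert np.linalg.norm(B-D)<.01
grasp([.5545,.1115],.025,np.pi/2,1.0,49,lift=.2)
place((B+D)/2,.091,PY+np.pi/2,1.0,hi=.22,f=3,drop=.006)
move_pose([.45,.05,.25],q(np.pi/2)); snap("top","t3"); snap("side","s3"); print(get_time())
a=cv2.imread("pics/t3_raw.png")[150:280,340:500];b=cv2.imread("pics/s3_raw.png")[200:340,230:380]
a=cv2.resize(a,None,fx=3,fy=3,interpolation=2);b=cv2.resize(b,(int(150*390/140),390),interpolation=2)
b=b[:,:310];cv2.imwrite("pics/m3.png",np.hstack([a,b]))
```

```text
batt [ 0.5655 -0.216 ] len 0.19020731106685101 y ang 1.6848623625118737 from dish [0.0015 0.001 ]
grip mm 49.740075348308984 t 42.8
hit True z err mm -0.036821555924909655 tcp [ 0.5649 -0.2165  0.091 ] F [-0.3098  0.5573  3.3342]
grip 88.05968376015477 t 49.7417
50.9667
```

View pics/m3.png

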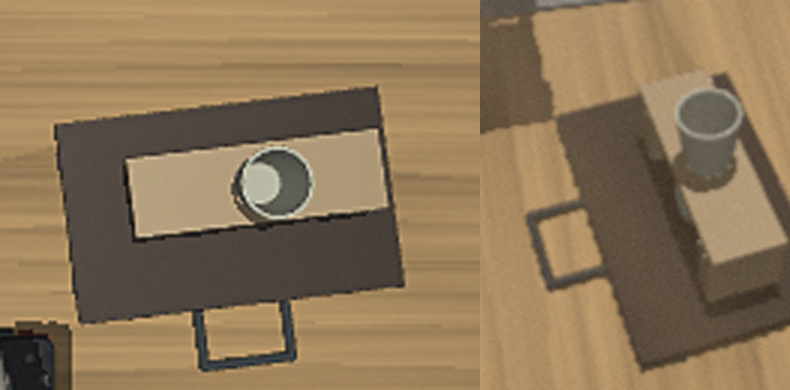

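The crucible stands upright, with its rim centred at about (275,183.5) in the mosaic. I'll compute its centre and bring the lid.

Run:
```python
from h import *
T=np.load("pics/t3.npy")
C=px(T,"top",(340+275/3-.4,150+183.5/3-.4),.127)[:2];print("crucible",C)
t=(C+np.array([.5649,-.2165]))/2
assert np.linalg.norm(C-t)<.003
grasp([.4687,.303],.0135,np.pi/2,.5,13,lift=.2)
place(t,.1345,PY+np.pi/2,.4,hi=.24,f=2.5,drop=.005)
move_pose([.45,.05,.25],q(np.pi/2)); snap("top","t4"); snap("side","s4"); print(get_time())
a=cv2.imread("pics/t4_raw.png")[150:280,340:500];b=cv2.imread("pics/s4_raw.png")[200:340,230:380]
a=cv2.resize(a,None,fx=3,fy=3,interpolation=2);b=cv2.resize(b,(int(150*390/140),390),interpolation=2)
b=b[:,:310];cv2.imwrite("pics/m4.png",np.hstack([a,b]))
```

```text
crucible [ 0.5643 -0.2146]
grip mm 11.899219924506852 t 54.975
hit True z err mm 0.3583853702089912 tcp [ 0.5647 -0.2156  0.1349] F [-0.3644 -0.0121  5.9208]
grip 35.17451206309485 t 62.0167
63.2333
```

View pics/m4.png

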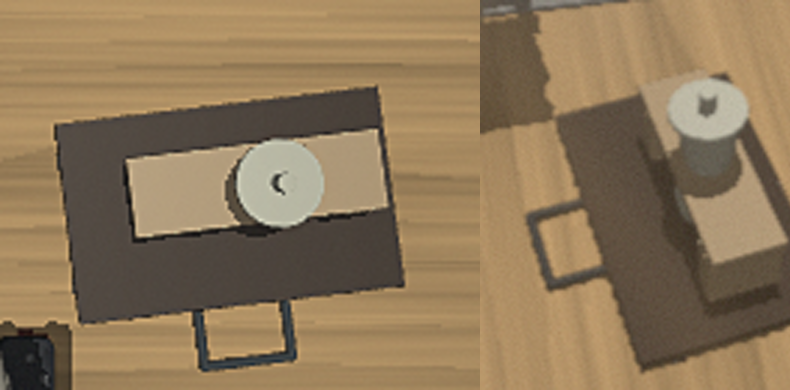

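The lid sits flat on the crucible at about (280,183). I'll measure its offset from the rim with a finer fit.

Run:
```python
from h import *
def circ(f,z,T,n,box,rmm,thr):
    im=cv2.imread(f"pics/{f}_raw.png"); x0,y0,x1,y1=box
    g=cv2.resize(im[y0:y1,x0:x1],None,fx=6,fy=6,interpolation=2)
    b=g[:,:,0].astype(int)
    m=((g.astype(int).max(2)-g.astype(int).min(2)<45)&(b>thr)).astype(np.uint8)
    cs=max(cv2.findContours(m,0,1)[0],key=cv2.contourArea)
    P=[px(T,n,(x0+(c[0][0]+.5)/6-.5,y0+(c[0][1]+.5)/6-.5),z)[:2] for c in cv2.convexHull(cs)]
    P=np.array(P,np.float32); (cx,cy),r=cv2.minEnclosingCircle(P); k=cv2.fitEllipse(P)
    print(f,"enc",(cx,cy),r*1e3,"ell",np.array(k[0]),np.array(k[1])*1e3)
Tt=camera_info("top")["T"];Ts=camera_info("side")["T"]
bt=(405,190,460,232);bs=(285,220,335,275)
for thr in (120,140):
    circ("t3",.127,Tt,"top",bt,26,thr);circ("t4",.132,Tt,"top",bt,31,thr)
    circ("s3",.127,Ts,"side",bs,26,thr-20);circ("s4",.132,Ts,"side",bs,31,thr-20)
g=lambda f:cv2.resize(cv2.imread(f"pics/{f}_raw.png")[220:290,280:340],None,fx=6.5,fy=6.5,interpolation=2)
cv2.imwrite("pics/m5.png",np.hstack([g("s3"),g("s4")]))
```

```text
t3 enc (0.5654028058052063, -0.21664808690547943) 26.532189920544624 ell [ 0.5653 -0.2167] [51.867 52.291]
t4 enc (0.5651051998138428, -0.2170577198266983) 31.25893697142601 ell [ 0.5649 -0.217 ] [61.3413 61.895 ]
s3 enc (0.5646721720695496, -0.2152586728334427) 28.275981545448303 ell [ 0.5652 -0.2161] [52.7697 54.8778]
s4 enc (0.563921332359314, -0.21574924886226654) 32.94465318322182 ell [ 0.5643 -0.2163] [62.7094 64.7729]
t3 enc (0.5652701258659363, -0.21658603847026825) 26.03423222899437 ell [ 0.5653 -0.2167] [51.142  51.6352]
t4 enc (0.5650749802589417, -0.21680575609207153) 30.880022794008255 ell [ 0.5649 -0.2169] [60.6012 61.137 ]
s3 enc (0.5651929378509521, -0.21533995866775513) 26.667485013604164 ell [ 0.5649 -0.2156] [51.4614 52.5481]
s4 enc (0.5649393200874329, -0.21559686958789825) 31.9279283285141 ell [ 0.5646 -0.2157] [61.7038 62.9657]
```

View pics/m5.png

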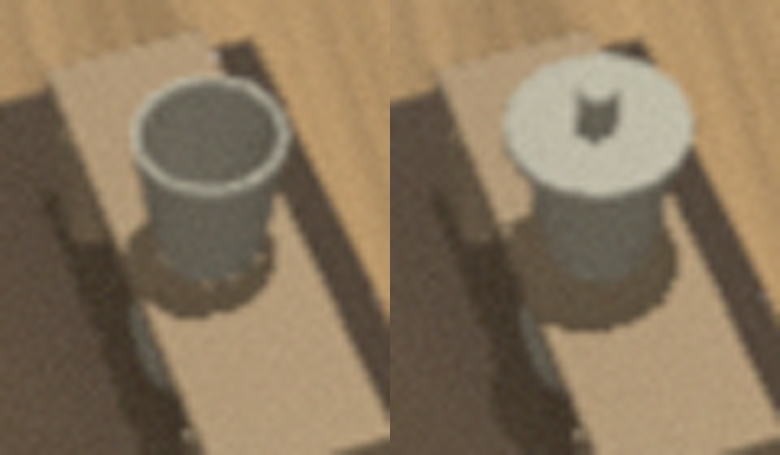

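The lid is within 1 mm of the crucible axis in both cameras. The crucible is about 1 mm from the batt's middle, and the gripper is clear of everything, so I'm handing in.

```bash
python3 -c "
from station import *
wait(.3);print(get_time(),get_ft_force(),get_qvel());job_done()"
```

```text
63.5333 [-0.58205032 -0.44121087  0.07354132] [ 0.00421456 -0.00289815  0.00155203 -0.0006498   0.00035147  0.00019348]
the job is handed in; nothing more can be done
```

I built the second tier and handed the job in at about 63.5 s of the 134 s allowed. The hand-in gives no verdict, so these are my own last checks:

- **Props:** both stand upright on the plate at +74 mm and -74 mm along its length from the dish. They are within about 1 mm of the dish's line. The pieces touched down at the expected height; force readings were a few newtons, 5.9 N at most.
- **Batt:** its middle is about 2 mm from the dish. It is within 0.01 rad of the plate's long side.
- **Crucible and lid:** the crucible is about 1 mm from the batt's middle. The lid sits flat, within about 1 mm of the crucible's axis in both the top and side views.
- **Dish and bystanders:** the dish looked unmoved in the later pictures. I did not re-measure the short prop, the lighter or the screwdriver, but the arm worked clear of them throughout.

Two readings disagreed. The grip on the lid knob read 11.9 mm against the 13 mm given, and a first by-eye reading put the crucible about 2 mm off the later fit. The final fits showed neither mattered.

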